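# Set the paper guide of the feed tray to the marked form width

### The arm

A 6-joint arm with a two-finger parallel gripper is mounted at the origin on the work surface. World frame = base frame: x ahead of the robot, y to its left, z up, the work surface at z = 0. Lengths are in m, angles in rad, forces in N, time in s.
With the tool pointing down it reaches from about 0.275 to 0.725 m from the base axis. Payload 15.9 kg.
Tool frame: the origin (TCP) lies midway between the tips of the shut fingers; the grasp point (between the pads) lies tcp_to_grasp behind it (tcp_to_grasp is the distance from the TCP to the grasp point, in m); z points along the fingers, y is the direction in which the jaws open and shut (so a half turn about z gives the same grasp; the last joint's range is limited). The gripper opens to 85 mm and grips with 20 to 120 N. Pads are 22 mm wide; open, the fingers measure 114 mm over their backs; the gripper's body (76 mm by 85 mm) begins 54 mm behind the grasp point. The pads swing forward as they close: fully open they stand 13 mm farther back than shut.
Start: joints at [-1.125, 0.213, -0.034, 1.323, 0, 1.571], TCP at [0.216, -0.451, 0.231] pointing down, gripper open.
Joint ranges: [-2.98, 2.98], [-0.74, 1.72], [-1.14, 1.35], [-2.1, 2.04], [-1.57, 1.44], [-3.14, 3.14]. Speed limits (rad/s): [1.89, 1.89, 2.39, 2.57, 3.14, 3.14].

### API

Orientations are given as a unit quaternion [x, y, z, w].
In Python, from plant import * gives the robot as it stands. The module is installed in compiled form; this text tells all that it offers.
- The arm moves only by the shell command python3 -m handwheel 'ROWS' [OPENING] [FORCE]. ROWS is JSON, a list of rows, each an object of numbers: "tx", "ty", "tz": the shift along the tool's x, y, z in mm; "twist": the turn about the tool's z in degrees. In form: [{"tx": .., "ty": .., "tz": .., "twist": ..}, ...]. A call has exactly 10 rows; each row is the pose to reach, as a shift and turn from the pose commanded when the call began, along the tool's axes at that moment; what a row does not reach only later rows make up. A row lasts 1/12 s, in which the tool goes at most 41.7 mm and 7.16 degrees, less where a joint would pass 70% of its speed; a pose out of reach is approached as far as the arm can. A call with a gripper value outside its range is refused whole. OPENING is the opening, from 0 (shut) to 1 (fully open), set as the call begins (- or left out, the last holds). The fingers move at their own pace and stop on an object; FORCE is the grip in N (left out, the last holds). Time passes only in rows, so rows that repeat a pose let the fingers close, or fill a call up. It gives the time, the measured TCP pose, the force and the opening at its end, in the units of the state.
- sense(): the state, without advancing time (a new reading comes with each control period).
- get_image(name): name is "scene" or "top" or "wrist"; returns a dict with "img" (480x640x3 uint8, red, green, blue), "z_map" (480x640 float32, m along the optical axis (not along the pixel's ray), 0 where there is no reading), "fx", "fy", "cx", "cy" (pixels), "k1" (the pictures are not rectified: a ray, as slopes to the right and down, at radius r is drawn at 1 + k1 r^2 times it, then the intrinsics apply), "R" (3x3) and "t" (3): a world point X has camera coordinates R X + t; the wrist camera has in their place "T_tool_cam" (4x4, takes a point from camera to tool coordinates, whose origin is the TCP and whose axes are the flange's). Camera axes: x right, y down, z forward; pixel columns grow to the right and rows downward; lengths in m; the calibration is good to about 2 mm. A picture is of the moment at which its call begins: read the wrist's pose just before it.
- finish_job(): hands the job in, once; it reports no verdict.
The state is a dict: "clock": time; "joint_pos": joint angles; "qd": joint speeds; "joint_efforts": joint torques, N m; "tcp_pos": TCP position; "tcp_rot": TCP orientation; "wrist_force": force on the tool from outside, world axes, zero at the start; "moment": the same for the moment, N m; "opening": finger opening in m.
Only numpy, scipy, OpenCV 4.12 (cv2) and the standard library are available. Lean on these libraries where they do the work, as an engineer would, in place of code of your own. Each camera call takes 0.05 s, during which the arm holds its last target. There are 200 camera calls.

### The job

Set up the grey feed tray for the next batch of forms: with your fingertips, push the blue paper guide along its rail until it clicks into the notch at the yellow marker, and leave it seated there without shoving it on past the notch. Only push the guide, do not pinch it, and leave everything else on the desk and in the tray where it is.

Things in the scene. Friction and masses are not known exactly. Their poses are not given: they have to be found in the camera images.
- tray: grey feed tray fixed on the desk, 220 (its x) x 350 (its y) mm, floor top 12 mm above the desk; origin at the centre of its underside, turned about z from start to start. An aluminium rail (26 mm wide, top 20 mm above the desk; black end blocks to 22 mm) runs along the tray's y at its x = -50 mm. The far edge (+x) has a lip 22 mm high, the +y end a wall 30 mm high; the other two edges are open
- guide (a joint): travel of the blue guide along the rail in m, 0 at the rail's -y end, growing along the tray's +y, up to 0.255; it starts between 0 and 0.04, always on the -y side of the notch
- guide_lug (a point): centre of the upright lug of the blue guide, 41 mm above the desk; the lug is 30 mm (tray's x) by 24 mm (tray's y), from 24 to 60 mm above the desk, with a white line across its top. A fence 10 mm thick (tray's y), 24 to 48 mm above the desk, runs from the lug to 100 mm on its +x side. Axes as the tray's: push its -y face towards +y. It slides with about 1 N of friction and cannot tip or turn. Pressing on its -y and +y halves at once counts as pinching
- notch (a point): where the centre of the lug (point guide_lug) is when the guide sits in the notch, 41 mm above the desk; axes as the tray's; 110 to 230 mm of travel from the rail's -y end. From about 10 mm before it the guide climbs a first roller (5 to 8 N); from about 5 mm before it the push drops to next to nothing as the guide drops into the notch; pushing it on out forwards takes 11 N or more
- marker: flat yellow pointer, 45 mm long (tray's x), 16 mm wide, its top 18 mm above the desk, on the -x side of the rail, tip pointing to the rail at the notch, with two steel rollers in the rail that form the notch; origin on the tray floor under point notch; fixed
- glue_stick: green glue stick standing on the tray's far strip, 24 mm across, 48 mm tall; origin at the centre of its underside; not to be disturbed
- eraser: white eraser lying on the tray's far strip, 22 x 45 x 13 mm; origin at the centre of its underside; not to be disturbed
- binder_clip: small black binder clip on the tray's far strip, 18 x 32 x 16 mm; origin at the centre of its underside; not to be disturbed
- stapler: red and black stapler on the desk, 140 x 36 x 46 mm; origin at the centre of its underside; not to be disturbed
- stamp: brown wooden hand stamp standing on the desk, 40 mm across, 68 mm tall; origin at the centre of its underside; not to be disturbed
- tea_glass: amber tea glass on the desk, 72 mm across, 100 mm tall; origin at the centre of its underside; not to be disturbed
- calculator: grey desk calculator, 150 x 85 x 16 mm; origin at the centre of its underside; not to be disturbed

How it is judged:
By the outcome, as a careful person would: the job done as asked, in the order asked, and still so for the second after the job is handed in, with the robot touching nothing.
It also fails if it takes over 42 s, if anything falls off the work surface, if the arm or the gripper's body presses on something with over 40 N, if the wrist force passes 120 N, or if a joint passes its speed limit or range.

## Working session

There is one attempt and no reset: what is moved stays moved. The work goes in short steps, Python scripts to look and compute and a shell command to move; the robot and the scene stay as the last step left them, time stands still between calls to the robot, and variables do not carry over. Pictures are saved under pics/ and viewed, about 8 in all and at most 12, crops included, and the job is handed in when it is done.

```bash
mkdir -p pics; cat > h.py <<'E'
from plant import *
import numpy as np, cv2
from scipy.spatial.transform import Rotation as Ro
def grab(n):
    s=sense(); d=get_image(n)
    if n=="wrist":
        T=np.eye(4);T[:3,:3]=Ro.from_quat(s["tcp_rot"]).as_matrix();T[:3,3]=s["tcp_pos"]
        M=np.linalg.inv(T@np.array(d["T_tool_cam"]));d["R"]=M[:3,:3];d["t"]=M[:3,3]
    d["R"]=np.array(d["R"]);d["t"]=np.array(d["t"]);return d
def ray(d,u,v):
    x=np.array([(u-d["cx"])/d["fx"],(v-d["cy"])/d["fy"]]);s=x.copy()
    for _ in range(20): s=x/(1+d["k1"]*(s@s))
    return -d["R"].T@d["t"], d["R"].T@np.array([s[0],s[1],1])
def onz(d,u,v,z):
    o,r=ray(d,u,v);return o+r*(z-o[2])/r[2]
def save(d,n): cv2.imwrite("pics/"+n,cv2.cvtColor(d["img"],cv2.COLOR_RGB2BGR))
E
python3 - <<'E'
from h import *
import pickle
for n in("top","scene"):
    d=grab(n);save(d,n+"1.png");pickle.dump(d,open(n+".pkl","wb"));print(n,d["R"].round(3).tolist(),d["t"])
s=sense();print(s)
E
```

```text
top [[-0.024, -1.0, -0.012], [-0.981, 0.026, -0.191], [0.191, 0.007, -0.982]] [0.02361952 0.59064056 1.17162524]
scene [[0.738, 0.675, -0.016], [0.536, -0.6, -0.594], [-0.41, 0.43, -0.804]] [-0.4358251  -0.27322131  1.34855379]
{'clock': 0.1, 'joint_pos': array([-1.12500031e+00,  2.13318348e-01, -3.49536256e-02,  1.32349943e+00,
       -6.40207754e-07,  1.57079576e+00]), 'qd': array([-0.00029181, -0.00162174,  0.00239157, -0.00010808, -0.00042419,
       -0.00107589]), 'joint_efforts': array([ 4.32806206e-03, -6.87247467e+01,  4.87808669e+01,  1.21872593e-02,
        3.01051523e-04, -3.05504545e-05]), 'tcp_pos': array([ 0.21546317, -0.45087287,  0.23087691]), 'tcp_rot': array([ 9.75260743e-01,  2.21057111e-01, -1.08085982e-04, -4.75407402e-04]), 'wrist_force': array([ 0.13377661, -0.06067698,  0.41484453]), 'moment': array([0.00936611, 0.02359593, 0.0372817 ]), 'opening': 0.08524067455096827}
```

View pics/top1.png

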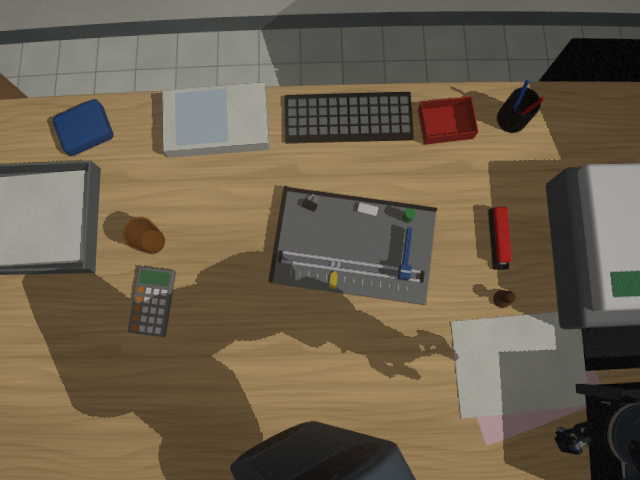

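View pics/scene1.png

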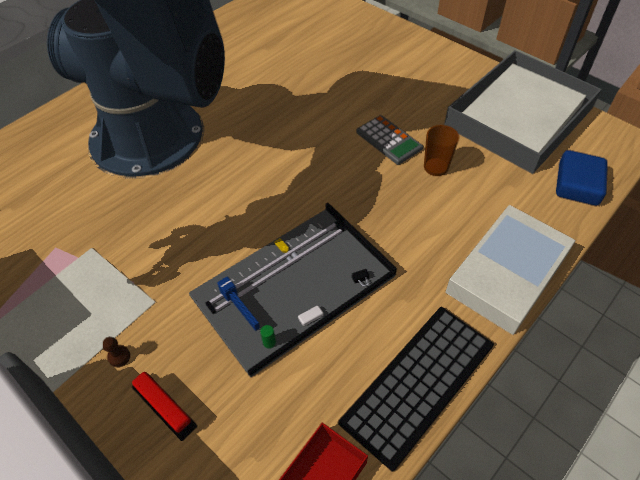

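```bash
python3 - <<'E'
from h import *
import pickle
from plant import *
D={n:pickle.load(open(n+".pkl","rb")) for n in("top","scene")}
roi={"top":(265,180,440,310),"scene":(185,200,400,380)}
rays={}
for n,d in D.items():
    a,b,c,e=roi[n]; hsv=cv2.cvtColor(d["img"],cv2.COLOR_RGB2HSV)
    for nm,lo,hi in(("blue",(105,120,40),(130,255,255)),("yellow",(22,130,90),(35,255,255)),("green",(50,120,40),(80,255,255))):
        m=np.zeros((480,640),np.uint8);m[b:e,a:c]=cv2.inRange(hsv,lo,hi)[b:e,a:c]
        k=max(cv2.findContours(m,0,2)[0],key=cv2.contourArea)
        M=cv2.moments(k);u,v=M["m10"]/M["m00"],M["m01"]/M["m00"]
        print(n,nm,cv2.contourArea(k),(round(u,1),round(v,1)),cv2.boxPoints(cv2.minAreaRect(k)).round(1).tolist(),onz(d,u,v,.018).round(4))
    cr=d["img"][b:e,a:c];cv2.imwrite(f"pics/{n}_c.png",cv2.cvtColor(cv2.resize(cr,None,fx=3.5,fy=3.5,interpolation=cv2.INTER_CUBIC),cv2.COLOR_RGB2BGR)[:600,:800])
for nm,u,v,z in(("rail-y",422,276,.022),("rail+y",282,257,.022),("lugtop",405,270,.06)):
    print(nm,onz(D["top"],u,v,z).round(4))
E
```

```text
top blue 141.0 (406.9, 251.1) [[400.8999938964844, 268.8999938964844], [402.1000061035156, 227.8000030517578], [411.1000061035156, 228.0], [410.0, 269.20001220703125]] [ 0.5638 -0.1906  0.018 ]
top yellow 87.0 (332.9, 279.6) [[328.3999938964844, 286.6000061035156], [330.29998779296875, 271.3999938964844], [337.29998779296875, 272.29998779296875], [335.3999938964844, 287.3999938964844]] [ 0.5047 -0.0243  0.018 ]
top green 60.5 (409.9, 213.0) [[403.6000061035156, 211.8000030517578], [410.6000061035156, 206.5], [416.29998779296875, 214.0], [409.20001220703125, 219.3000030517578]] [ 0.6504 -0.2022  0.018 ]
scene blue 505.5 (236.9, 301.3) [[214.89999389648438, 283.3999938964844], [227.39999389648438, 275.1000061035156], [261.20001220703125, 325.79998779296875], [248.8000030517578, 334.20001220703125]] [ 0.5359 -0.1755  0.018 ]
scene yellow 85.5 (282.1, 246.3) [[274.3999938964844, 243.3000030517578], [280.5, 238.0], [289.70001220703125, 248.8000030517578], [283.6000061035156, 254.0]] [ 0.5085 -0.0247  0.018 ]
scene green 217.5 (267.0, 335.5) [[259.29998779296875, 325.79998779296875], [272.1000061035156, 324.0], [275.29998779296875, 346.3999938964844], [262.5, 348.20001220703125]] [ 0.6312 -0.1875  0.018 ]
rail-y [ 0.5067 -0.2204  0.022 ]
rail+y [0.5572 0.0867 0.022 ]
lugtop [ 0.516 -0.178  0.06 ]
```

View pics/top_c.png

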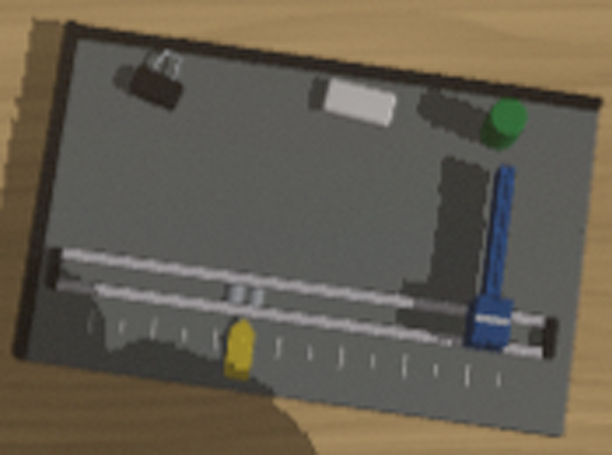

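View pics/scene_c.png

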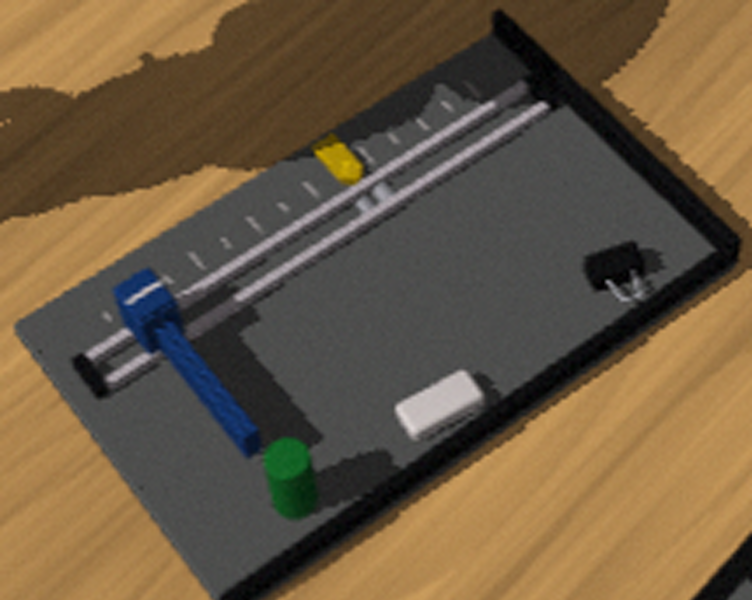

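```bash
python3 - <<'E'
from h import *
import pickle
D={n:pickle.load(open(n+".pkl","rb")) for n in("top","scene")}
P={"lugline":((491,320),(145,293),.06),"rollers":((248,297),(375,199),.021),"tip":((243,320),(361,180),.018),"block-":((550,338),(91,375),.022),"glue_top":((507,112),(288,455),.048)}
for k,(a,b,z) in P.items():
    t=(265+a[0]/3.5-.36,180+a[1]/3.5-.36);s=(185+b[0]/3.5-.36,200+b[1]/3.5-.36)
    o1,r1=ray(D["top"],*t);o2,r2=ray(D["scene"],*s)
    q=np.linalg.lstsq(np.c_[r1,-r2],o2-o1,rcond=None)[0]
    print(k,"tri",((o1+q[0]*r1+o2+q[1]*r2)/2).round(4),"top",onz(D["top"],*t,z).round(4),"scene",onz(D["scene"],*s,z).round(4))
a=onz(D["top"],265+550/3.5,180+338/3.5,.022);b=onz(D["top"],265+57/3.5,180+268/3.5,.022)
u=(b-a)/np.linalg.norm(b-a);print("rail",u,np.degrees(np.arctan2(u[1],u[0])),np.linalg.norm(b-a))
s=sense();R=Ro.from_quat(s["tcp_rot"]).as_matrix();print(R.round(4));print(D["top"]["img"].shape)
E
```

```text
lugline tri [ 0.5143 -0.1767  0.0603] top [ 0.5137 -0.1777  0.06  ] scene [ 0.5148 -0.1757  0.06  ]
rollers tri [ 0.5392 -0.03    0.0158] top [ 0.5376 -0.0311  0.021 ] scene [ 0.5428 -0.0311  0.021 ]
tip tri [ 0.5244 -0.0263  0.0172] top [ 0.5234 -0.0275  0.018 ] scene [ 0.5257 -0.0255  0.018 ]
block- tri [ 0.5074 -0.2191  0.0193] top [ 0.5063 -0.2199  0.022 ] scene [ 0.5099 -0.2185  0.022 ]
glue_top tri [ 0.6428 -0.1936  0.0645] top [ 0.6465 -0.1966  0.048 ] scene [ 0.6357 -0.1882  0.048 ]
rail [0.16835212 0.98572692 0.        ] 80.30797862486635 0.3133713314189126
[[ 9.023e-01  4.312e-01 -4.000e-04]
 [ 4.312e-01 -9.023e-01  9.000e-04]
 [-0.000e+00 -1.000e-03 -1.000e+00]]
(480, 640, 3)
```

```bash
python3 -m handwheel '[{"tx":15,"ty":-3,"tz":3,"twist":-3},{"tx":50,"ty":-10,"tz":10,"twist":-9},{"tx":90,"ty":-18,"tz":20,"twist":-15},{"tx":130,"ty":-27,"tz":30,"twist":-22},{"tx":170,"ty":-35,"tz":40,"twist":-28},{"tx":210,"ty":-43,"tz":50,"twist":-35},{"tx":250,"ty":-52,"tz":60,"twist":-41},{"tx":290,"ty":-60,"tz":70,"twist":-47},{"tx":325,"ty":-67,"tz":75,"twist":-52},{"tx":356,"ty":-74,"tz":80,"twist":-55}]' 0 30
python3 -m handwheel '[{"tx":0},{"tx":0},{"tx":0},{"tx":0},{"tx":0},{"tx":0},{"tx":0},{"tx":0},{"tx":0},{"tx":0}]'
python3 - <<'E'
from h import *
import pickle
d=grab("wrist");save(d,"w1.png");pickle.dump(d,open("w1.pkl","wb"));s=sense();print(Ro.from_quat(s["tcp_rot"]).as_matrix().round(4),s["tcp_pos"])
E
```

```text
clock: 0.93
tcp_pos: [0.5064, -0.2287, 0.1504]
tcp_rot: [0.761, 0.649, -0.0, -0.0]
wrist_force: [0.6, -0.7, -0.5]
opening: 0.0004
[[ 1.536e-01  9.881e-01 -2.000e-04]
 [ 9.881e-01 -1.536e-01  2.100e-03]
 [ 2.000e-03 -5.000e-04 -1.000e+00]] [ 0.5093211  -0.2258708   0.14936158]validation failed for argument at $[0]...
```

View pics/w1.png

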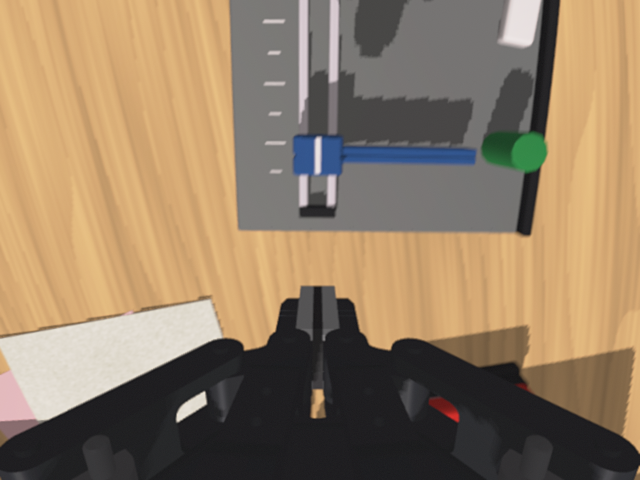

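```bash
python3 - <<'E'
from h import *
import pickle
d=pickle.load(open("w1.pkl","rb"));h=cv2.cvtColor(d["img"],cv2.COLOR_RGB2HSV)
m=cv2.inRange(h[120:190,285:480],(105,120,40),(130,255,255));ys,xs=np.nonzero(m)
print("cols/rows lug",xs[xs<60].min()+285, ys[xs<50].min()+120,ys[xs<50].max()+120)
g=d["img"][136:175,305:330].min(2);y,x=np.nonzero(g>130);print("line px",x.mean()+305,y.mean()+136,y.min()+136,y.max()+136)
L=onz(d,x.mean()+305,y.mean()+136,.06);print("lug",L)
for v in (5,70,120): 
    row=d["img"][v].astype(int).min(1);print(v,np.nonzero(row[290:345]>135)[0]+290)
a=onz(d,303.5,5,.02);b=onz(d,303.5,120,.02);u=(a-b)/np.linalg.norm(a-b);print(u,np.degrees(np.arctan2(u[1],u[0])))
b1=onz(d,318,210,.022);print("block",b1)
E
```

```text
cols/rows lug 294 135 174
line px 317.2563176895307 155.22021660649818 137 174
lug [ 0.51435023 -0.17684158  0.06      ]
5 [298 299 300 301 302 303 304 305 306 307 330 331 332 333 334 335 336 337
 338]
70 [298 299 300 301 302 303 304 305 306 307 329 330 331 332 333 334 335 336
 337]
120 [298 299 300 301]
[0.16412169 0.9864401  0.        ] 80.55378465599642
block [ 0.50840377 -0.2173621   0.022     ]
```

```bash
python3 -m handwheel '[{"tx":0,"ty":0,"tz":5,"twist":0},{"tx":0,"ty":0,"tz":20,"twist":0},{"tx":0,"ty":0,"tz":40,"twist":0},{"tx":0,"ty":0,"tz":60,"twist":0},{"tx":0,"ty":0,"tz":80,"twist":0},{"tx":0,"ty":0,"tz":95,"twist":0},{"tx":0,"ty":0,"tz":107,"twist":0},{"tx":0,"ty":0,"tz":113,"twist":0},{"tx":0,"ty":0,"tz":114,"twist":0},{"tx":0,"ty":0,"tz":114,"twist":0}]'
python3 -m handwheel '[{"tx":5,"ty":0,"tz":0,"twist":0},{"tx":12,"ty":0,"tz":0,"twist":0},{"tx":20,"ty":0,"tz":0,"twist":0},{"tx":26,"ty":0,"tz":0,"twist":0},{"tx":30,"ty":0,"tz":0,"twist":0},{"tx":34,"ty":0,"tz":0,"twist":0},{"tx":38,"ty":0,"tz":0,"twist":0},{"tx":42,"ty":0,"tz":0,"twist":0},{"tx":46,"ty":0,"tz":0,"twist":0},{"tx":50,"ty":0,"tz":0,"twist":0}]'
python3 - <<'E'
from h import *
import pickle
d=grab("wrist");save(d,"w2.png");pickle.dump(d,open("w2.pkl","wb"));s=sense();print(Ro.from_quat(s["tcp_rot"]).as_matrix().round(4),s["tcp_pos"],s["wrist_force"])
E
```

```text
clock: 1.82
tcp_pos: [0.5045, -0.2312, 0.0374]
tcp_rot: [0.763, 0.646, -0.0, -0.0]
wrist_force: [-0.7, 0.1, 0.4]
opening: 0.0
clock: 2.65
tcp_pos: [0.5132, -0.1813, 0.0373]
tcp_rot: [0.763, 0.646, -0.0, 0.0]
wrist_force: [0.8, -1.1, 0.9]
opening: 0.0
[[ 1.641e-01  9.864e-01 -0.000e+00]
 [ 9.864e-01 -1.641e-01  3.000e-04]
 [ 3.000e-04 -1.000e-04 -1.000e+00]] [ 0.51321179 -0.18062932  0.03726805] [0.22887152 0.17473845 0.04809809]
```

View pics/w2.png

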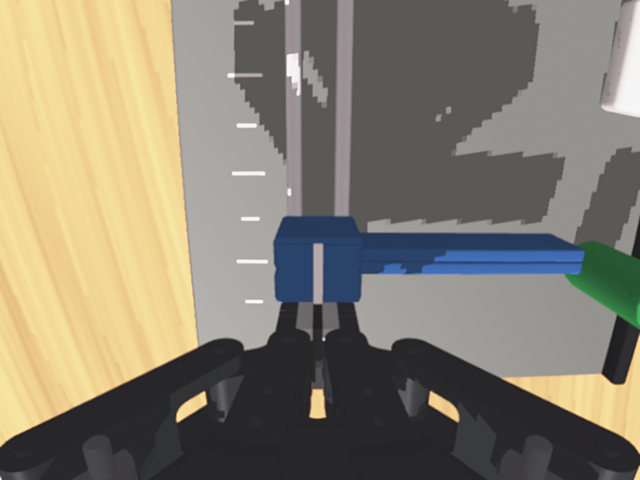

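```bash
python3 -m handwheel '[{"tx":8,"ty":0,"tz":0,"twist":0},{"tx":18,"ty":0,"tz":0,"twist":0},{"tx":28,"ty":0,"tz":0,"twist":0},{"tx":38,"ty":0,"tz":0,"twist":0},{"tx":48,"ty":0,"tz":0,"twist":0},{"tx":58,"ty":0,"tz":0,"twist":0},{"tx":68,"ty":0,"tz":0,"twist":0},{"tx":77,"ty":0,"tz":0,"twist":0},{"tx":83,"ty":0,"tz":0,"twist":0},{"tx":85,"ty":0,"tz":0,"twist":0}]'
python3 - <<'E'
from h import *
import pickle
d=grab("wrist");save(d,"w3.png");pickle.dump(d,open("w3.pkl","wb"));s=sense();print(s["tcp_pos"],s["wrist_force"])
E
```

```text
clock: 3.53
tcp_pos: [0.5272, -0.0966, 0.0373]
tcp_rot: [0.763, 0.647, 0.0, -0.0]
wrist_force: [0.0, -0.9, 0.4]
opening: -0.0001
[ 0.52714083 -0.09678002  0.03728453] [ 0.22979383 -0.5002571   0.1440862 ]
```

View pics/w3.png

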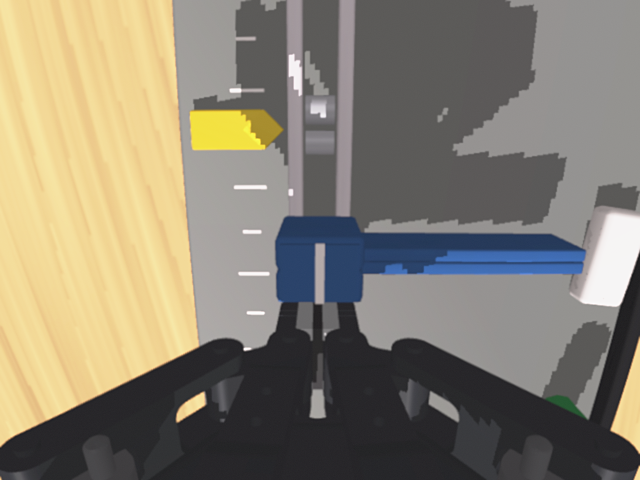

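```bash
python3 - <<'E'
from h import *
import pickle
d=pickle.load(open("w3.pkl","rb"))
u=np.array([.1641,.9864,0]);o=np.array([.527,-.0967,0])
f=lambda x,y,z:((onz(d,x,y,z)-o)@u*1000).round(1)
print("lug top edges",f(319,302,.06),f(319,243,.06)," tip",f(283,130,.018)," rollers",f(319,108,.02),f(319,142,.02))
h=cv2.cvtColor(d["img"],cv2.COLOR_RGB2HSV);m=cv2.inRange(h,(20,130,60),(35,255,255));m[:,:185]=0;m[:90]=0;m[170:]=0;ys,xs=np.nonzero(m)
for c in(195,215,240,275): r=ys[xs==c];print(c,r.min(),r.max(),f(c,(r.min()+r.max())/2,.018))
E
```

```text
lug top edges 11.4 32.3  tip 67.4  rollers 75.9 62.7
195 110 149 67.9
215 110 149 67.8
240 110 149 67.7
275 121 137 67.8
```

```bash
python3 -m handwheel '[{"tx":5,"ty":0,"tz":0,"twist":0},{"tx":11,"ty":0,"tz":0,"twist":0},{"tx":17,"ty":0,"tz":0,"twist":0},{"tx":22,"ty":0,"tz":0,"twist":0},{"tx":26,"ty":0,"tz":0,"twist":0},{"tx":29,"ty":0,"tz":0,"twist":0},{"tx":31,"ty":0,"tz":0,"twist":0},{"tx":32,"ty":0,"tz":0,"twist":0},{"tx":33,"ty":0,"tz":0,"twist":0},{"tx":33,"ty":0,"tz":0,"twist":0}]'
python3 -m handwheel '[{"tx":0.3,"ty":0,"tz":0,"twist":0},{"tx":0.6,"ty":0,"tz":0,"twist":0},{"tx":0.9,"ty":0,"tz":0,"twist":0},{"tx":1.2,"ty":0,"tz":0,"twist":0},{"tx":1.5,"ty":0,"tz":0,"twist":0},{"tx":1.8,"ty":0,"tz":0,"twist":0},{"tx":2.1,"ty":0,"tz":0,"twist":0},{"tx":2.4,"ty":0,"tz":0,"twist":0},{"tx":2.7,"ty":0,"tz":0,"twist":0},{"tx":3,"ty":0,"tz":0,"twist":0}]'
python3 -m handwheel '[{"tx":0.2,"ty":0,"tz":0,"twist":0},{"tx":0.4,"ty":0,"tz":0,"twist":0},{"tx":0.6,"ty":0,"tz":0,"twist":0},{"tx":0.8,"ty":0,"tz":0,"twist":0},{"tx":1,"ty":0,"tz":0,"twist":0},{"tx":1.2,"ty":0,"tz":0,"twist":0},{"tx":1.4,"ty":0,"tz":0,"twist":0},{"tx":1.6,"ty":0,"tz":0,"twist":0},{"tx":1.8,"ty":0,"tz":0,"twist":0},{"tx":2,"ty":0,"tz":0,"twist":0}]'
```

```text
clock: 4.42
tcp_pos: [0.5325, -0.065, 0.0373]
tcp_rot: [0.763, 0.646, 0.0, -0.0]
wrist_force: [-0.3, -0.3, -0.3]
opening: 0.0002
clock: 5.25
tcp_pos: [0.5329, -0.0622, 0.0373]
tcp_rot: [0.763, 0.646, -0.0, -0.0]
wrist_force: [-0.2, -1.2, 0.3]
opening: -0.0001
clock: 6.08
tcp_pos: [0.5333, -0.0604, 0.0373]
tcp_rot: [0.763, 0.646, -0.0, 0.0]
wrist_force: [-1.2, -4.7, 0.6]
opening: -0.0
```

```bash
python3 -m handwheel '[{"tx":0.2,"ty":0,"tz":0,"twist":0},{"tx":0.4,"ty":0,"tz":0,"twist":0},{"tx":0.6,"ty":0,"tz":0,"twist":0},{"tx":0.8,"ty":0,"tz":0,"twist":0},{"tx":1,"ty":0,"tz":0,"twist":0},{"tx":1.2,"ty":0,"tz":0,"twist":0},{"tx":1.4,"ty":0,"tz":0,"twist":0},{"tx":1.6,"ty":0,"tz":0,"twist":0},{"tx":1.8,"ty":0,"tz":0,"twist":0},{"tx":2,"ty":0,"tz":0,"twist":0}]'
python3 -m handwheel '[{"tx":0.2,"ty":0,"tz":0,"twist":0},{"tx":0.4,"ty":0,"tz":0,"twist":0},{"tx":0.6,"ty":0,"tz":0,"twist":0},{"tx":0.8,"ty":0,"tz":0,"twist":0},{"tx":1,"ty":0,"tz":0,"twist":0},{"tx":1.2,"ty":0,"tz":0,"twist":0},{"tx":1.4,"ty":0,"tz":0,"twist":0},{"tx":1.6,"ty":0,"tz":0,"twist":0},{"tx":1.8,"ty":0,"tz":0,"twist":0},{"tx":2,"ty":0,"tz":0,"twist":0}]'
```

```text
clock: 6.92
tcp_pos: [0.5336, -0.0584, 0.0373]
tcp_rot: [0.763, 0.646, -0.0, 0.0]
wrist_force: [-1.3, -2.9, 0.1]
opening: 0.0004
clock: 7.75
tcp_pos: [0.534, -0.0561, 0.0373]
tcp_rot: [0.763, 0.646, 0.0, -0.0]
wrist_force: [-1.0, -2.5, 0.4]
opening: -0.0002
```

```bash
python3 -m handwheel '[{"tx":0.2,"ty":0,"tz":0,"twist":0},{"tx":0.4,"ty":0,"tz":0,"twist":0},{"tx":0.6,"ty":0,"tz":0,"twist":0},{"tx":0.8,"ty":0,"tz":0,"twist":0},{"tx":1,"ty":0,"tz":0,"twist":0},{"tx":1.2,"ty":0,"tz":0,"twist":0},{"tx":1.3,"ty":0,"tz":0,"twist":0},{"tx":1.4,"ty":0,"tz":0,"twist":0},{"tx":1.5,"ty":0,"tz":0,"twist":0},{"tx":1.5,"ty":0,"tz":0,"twist":0}]'
python3 - <<'E'
from h import *
import pickle
d=grab("wrist");save(d,"w4.png");pickle.dump(d,open("w4.pkl","wb"));s=sense();print(s["tcp_pos"],s["wrist_force"])
E
```

```text
clock: 8.58
tcp_pos: [0.5343, -0.0548, 0.0373]
tcp_rot: [0.763, 0.646, 0.0, -0.0]
wrist_force: [-0.2, -1.4, -0.2]
opening: 0.0001
[ 0.53422745 -0.05474738  0.0373249 ] [-0.7231956  -1.76224982  0.26093197]
```

View pics/w4.png

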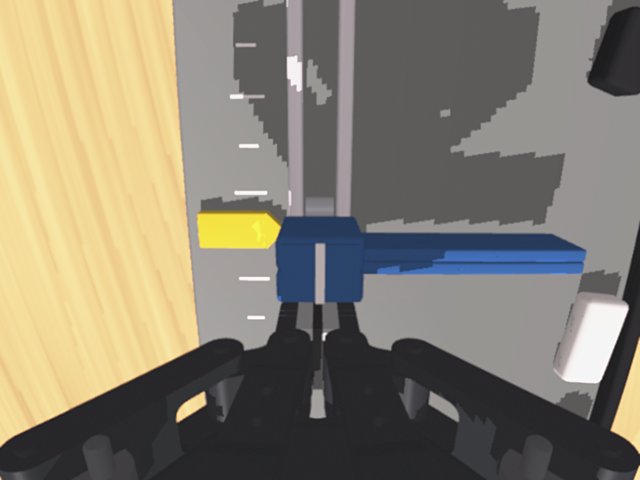

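```bash
cat > m.py <<'E'
from h import *
import pickle,sys
d=pickle.load(open(sys.argv[1],"rb"));u=np.array([.1641,.9864,0]);o=np.array([.527,-.0967,0])
f=lambda x,y,z:((onz(d,x,y,z)-o)@u*1000).round(1)
h=cv2.cvtColor(d["img"],cv2.COLOR_RGB2HSV);m=cv2.inRange(h,(20,130,60),(35,255,255));m[:,:198]=0;m[:,290:]=0;m[300:]=0
ys,xs=np.nonzero(m)
for c in(205,225,245,258): r=ys[xs==c];print(c,r.min(),r.max(),f(c,r.min(),.018),f(c,r.max()+1,.018))
b=cv2.inRange(h,(105,120,40),(130,255,255))
for c in(290,300,335,350): r=np.nonzero(b[:,c])[0];print("lug",c,r.min(),r.max(),"near edge",f(c,r.max()+1,.06),"far bottom",f(c,r.min(),.024))
g=d["img"][:,318:322].min(2).min(1);r=np.nonzero(g[235:310]>120)[0]+235;print("line",r.min(),r.max(),f(320,r.min(),.06),f(320,r.max()+1,.06))
E
python3 m.py w3.pkl;python3 m.py w4.pkl
```

```text
205 110 149 75.5 59.6
225 110 149 75.4 59.6
245 110 149 75.4 59.5
258 109 149 75.7 59.5
lug 290 217 301 near edge 11.4 far bottom 32.7
lug 300 218 300 near edge 11.8 far bottom 32.3
lug 335 217 301 near edge 11.5 far bottom 32.7
lug 350 217 301 near edge 11.5 far bottom 32.7
line 244 303 31.9 10.7
205 211 247 76.4 59.8
225 211 247 76.4 59.8
245 211 247 76.4 59.8
258 211 247 76.4 59.8
lug 290 218 301 near edge 53.8 far bottom 74.7
lug 300 218 300 near edge 54.2 far bottom 74.7
lug 335 217 301 near edge 53.8 far bottom 75.1
lug 350 218 301 near edge 53.8 far bottom 74.7
line 244 303 74.4 53.1
```

```bash
python3 -m handwheel '[{"tx":0.2,"ty":0,"tz":0,"twist":0},{"tx":0.4,"ty":0,"tz":0,"twist":0},{"tx":0.6,"ty":0,"tz":0,"twist":0},{"tx":0.8,"ty":0,"tz":0,"twist":0},{"tx":1,"ty":0,"tz":0,"twist":0},{"tx":1,"ty":0,"tz":0,"twist":0},{"tx":1,"ty":0,"tz":0,"twist":0},{"tx":1,"ty":0,"tz":0,"twist":0},{"tx":1,"ty":0,"tz":0,"twist":0},{"tx":1,"ty":0,"tz":0,"twist":0}]'
python3 -m handwheel '[{"tx":0.1,"ty":0,"tz":0,"twist":0},{"tx":0.2,"ty":0,"tz":0,"twist":0},{"tx":0.3,"ty":0,"tz":0,"twist":0},{"tx":0.4,"ty":0,"tz":0,"twist":0},{"tx":0.5,"ty":0,"tz":0,"twist":0},{"tx":0.5,"ty":0,"tz":0,"twist":0},{"tx":0.5,"ty":0,"tz":0,"twist":0},{"tx":0.5,"ty":0,"tz":0,"twist":0},{"tx":0.5,"ty":0,"tz":0,"twist":0},{"tx":0.5,"ty":0,"tz":0,"twist":0}]'
```

```text
clock: 9.47
tcp_pos: [0.5344, -0.0537, 0.0373]
tcp_rot: [0.763, 0.646, 0.0, -0.0]
wrist_force: [0.2, 0.3, -0.2]
opening: -0.0002
clock: 10.3
tcp_pos: [0.5344, -0.0533, 0.0373]
tcp_rot: [0.763, 0.646, 0.0, -0.0]
wrist_force: [-0.6, 0.5, 0.5]
opening: 0.0005
```

```bash
python3 - <<'E'
from h import *
import pickle
d=grab("wrist");save(d,"w5.png");pickle.dump(d,open("w5.pkl","wb"));s=sense();print(s["tcp_pos"],s["wrist_force"])
E
python3 m.py w5.pkl
```

```text
[ 0.53451001 -0.05326913  0.03732179] [-0.57474869 -0.01988851 -0.45454149]
205 214 250 76.6 59.9
225 214 250 76.6 59.9
245 214 250 76.6 59.9
258 214 250 76.6 59.9
lug 290 218 301 near edge 55.3 far bottom 76.2
lug 300 217 300 near edge 55.7 far bottom 76.6
lug 335 217 301 near edge 55.4 far bottom 76.6
lug 350 217 301 near edge 55.4 far bottom 76.6
line 244 303 75.9 54.6
```

```bash
for i in 1 2; do python3 -m handwheel '[{"tx":0.2,"ty":0,"tz":0,"twist":0},{"tx":0.4,"ty":0,"tz":0,"twist":0},{"tx":0.6,"ty":0,"tz":0,"twist":0},{"tx":0.7,"ty":0,"tz":0,"twist":0},{"tx":0.7,"ty":0,"tz":0,"twist":0},{"tx":0.7,"ty":0,"tz":0,"twist":0},{"tx":0.7,"ty":0,"tz":0,"twist":0},{"tx":0.7,"ty":0,"tz":0,"twist":0},{"tx":0.7,"ty":0,"tz":0,"twist":0},{"tx":0.7,"ty":0,"tz":0,"twist":0}]'|sed -n '2p;4p'; python3 -c "
from h import *;print(sense()['wrist_force'])"; done
```

```text
tcp_pos: [0.5346, -0.0526, 0.0373]
wrist_force: [-0.8, -0.1, 0.1]
[-0.83301391 -0.08167993  0.09779164]
tcp_pos: [0.5347, -0.0519, 0.0373]
wrist_force: [0.3, 0.4, -0.5]
[ 0.26279099  0.38223146 -0.51219892]
```

```bash
python3 - <<'E'
from h import *
import pickle
d=grab("wrist");save(d,"w6.png");pickle.dump(d,open("w6.pkl","wb"));s=sense();print(s["tcp_pos"],s["wrist_force"])
E
python3 m.py w6.pkl; python3 -m handwheel '[{"tx":0.1,"ty":0,"tz":0,"twist":0},{"tx":0.2,"ty":0,"tz":0,"twist":0},{"tx":0.3,"ty":0,"tz":0,"twist":0},{"tx":0.4,"ty":0,"tz":0,"twist":0},{"tx":0.5,"ty":0,"tz":0,"twist":0},{"tx":0.5,"ty":0,"tz":0,"twist":0},{"tx":0.5,"ty":0,"tz":0,"twist":0},{"tx":0.5,"ty":0,"tz":0,"twist":0},{"tx":0.5,"ty":0,"tz":0,"twist":0},{"tx":0.5,"ty":0,"tz":0,"twist":0}]'
```

```text
[ 0.53469215 -0.05190161  0.03730896] [-0.56401206 -0.10620691 -0.64512161]
205 217 253 76.6 59.9
225 217 253 76.6 59.9
245 217 253 76.6 59.9
258 217 253 76.6 59.9
lug 290 218 301 near edge 56.7 far bottom 77.5
lug 300 218 300 near edge 57.1 far bottom 77.5
lug 335 217 301 near edge 56.7 far bottom 78.0
lug 350 218 301 near edge 56.7 far bottom 77.6
line 244 303 77.2 56.0
clock: 12.9
tcp_pos: [0.5348, -0.0514, 0.0373]
tcp_rot: [0.763, 0.646, 0.0, -0.0]
wrist_force: [-0.4, -1.3, -0.4]
opening: -0.0003
```

```bash
python3 -m handwheel '[{"tx":0.1,"ty":0,"tz":0,"twist":0},{"tx":0.2,"ty":0,"tz":0,"twist":0},{"tx":0.3,"ty":0,"tz":0,"twist":0},{"tx":0.4,"ty":0,"tz":0,"twist":0},{"tx":0.5,"ty":0,"tz":0,"twist":0},{"tx":0.5,"ty":0,"tz":0,"twist":0},{"tx":0.5,"ty":0,"tz":0,"twist":0},{"tx":0.5,"ty":0,"tz":0,"twist":0},{"tx":0.5,"ty":0,"tz":0,"twist":0},{"tx":0.5,"ty":0,"tz":0,"twist":0}]'
python3 - <<'E'
from h import *
F=[]
for _ in range(4): grab("wrist");F.append(sense()["wrist_force"])
print(np.mean(F,0))
E
```

```text
clock: 13.73
tcp_pos: [0.5348, -0.051, 0.0373]
tcp_rot: [0.763, 0.646, -0.0, -0.0]
wrist_force: [0.9, -2.2, -0.3]
opening: 0.0004
[-0.49282896 -1.9909032   0.04285909]
```

```bash
python3 -m handwheel '[{"tx":-1,"ty":0,"tz":0,"twist":0},{"tx":-3,"ty":0,"tz":0,"twist":0},{"tx":-8,"ty":0,"tz":0,"twist":0},{"tx":-15,"ty":0,"tz":0,"twist":0},{"tx":-22,"ty":0,"tz":0,"twist":0},{"tx":-29,"ty":0,"tz":0,"twist":0},{"tx":-35,"ty":0,"tz":0,"twist":0},{"tx":-39,"ty":0,"tz":0,"twist":0},{"tx":-40,"ty":0,"tz":0,"twist":0},{"tx":-40,"ty":0,"tz":0,"twist":0}]'
python3 -m handwheel '[{"tx":0,"ty":0,"tz":-5,"twist":0},{"tx":0,"ty":0,"tz":-20,"twist":0},{"tx":0,"ty":0,"tz":-40,"twist":0},{"tx":0,"ty":0,"tz":-60,"twist":0},{"tx":0,"ty":0,"tz":-80,"twist":0},{"tx":0,"ty":0,"tz":-95,"twist":0},{"tx":0,"ty":0,"tz":-107,"twist":0},{"tx":0,"ty":0,"tz":-113,"twist":0},{"tx":0,"ty":0,"tz":-114,"twist":0},{"tx":0,"ty":0,"tz":-114,"twist":0}]'
python3 - <<'E'
from h import *
import pickle
d=grab("wrist");save(d,"w7.png");pickle.dump(d,open("w7.pkl","wb"));s=sense();print(s["tcp_pos"],s["wrist_force"])
u=np.array([.1641,.9864,0]);o=np.array([.527,-.0967,0])
h=cv2.cvtColor(d["img"],cv2.COLOR_RGB2HSV);m=cv2.inRange(h,(20,130,60),(35,255,255));m[:60]=0;m[260:]=0;m[:,:220]=0;m[:,310:]=0
M=cv2.moments(m,True);x,y=M["m10"]/M["m00"],M["m01"]/M["m00"];print("marker",x,y,(onz(d,x,y,.018)-o)@u*1000)
g=(d["img"][:,306:330].min(2)>130).astype(np.uint8);g[:100]=0;g[200:]=0
b=cv2.inRange(h,(105,120,40),(130,255,255));r=np.nonzero(b[:,300:310].any(1))[0];r=r[r<260];print("lug rows",r.min(),r.max(),[(onz(d,305,v,.06)-o)@u*1000 for v in(r.min(),r.max()+1)])
E
```

```text
clock: 14.77
tcp_pos: [0.5282, -0.0908, 0.0373]
tcp_rot: [0.763, 0.646, 0.0, 0.0]
wrist_force: [0.6, -0.5, -0.2]
opening: -0.0002
clock: 15.6
tcp_pos: [0.5283, -0.0902, 0.1513]
tcp_rot: [0.763, 0.647, 0.0, 0.0]
wrist_force: [-0.4, -0.2, 0.1]
opening: 0.0001
[ 0.52805045 -0.09021912  0.15076383] [-0.45252889  0.44098591  0.28090717]
marker 267.0337477797513 138.08436944937833 67.93257475531036
lug rows 120 159 [np.float64(79.20696916211654), np.float64(56.153889190862046)]
```

View pics/w7.png

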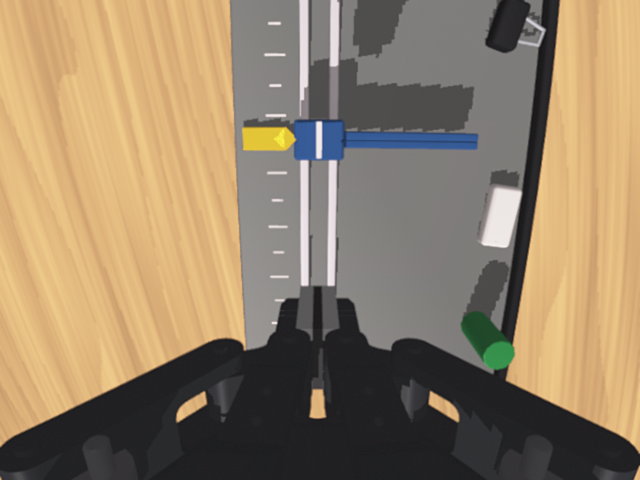

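The lug centre is at 67.7 mm and the marker at 67.9 mm along the rail. The picture shows the lug at (319,140) and the marker tip at (294,139), with the eraser, glue stick and clip undisturbed.

```bash
python3 -c "
from plant import *
finish_job()"
```

```text
the job is handed in; nothing more can be done
```

I pushed the blue guide along its rail with the shut fingertips until it sat in the notch at the yellow marker. Then I backed the fingers off, lifted them clear and handed the job in at about 16 s.

- **Force:** It peaked at about 5 N in the readings on the first roller and fell to about 0 N. I stopped when it had risen again to about 2 N, well below the 11 N needed to push the guide out forwards.
- **Final picture (after backing off):** The lug centre measured 67.7 mm and the marker 67.9 mm along the rail, on the same zero. The eraser, glue stick and binder clip looked undisturbed. I did not re-photograph the stapler, stamp, tea glass or calculator, but the arm passed well above or away from them.
- **Disagreement:** Close-up pictures during the push put the lug about 2 mm short of where finger contact implied. They also showed the lug as about 21 mm long instead of 24 mm. I relied on the force reading and the final picture instead.

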